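# Screw the elbow hose fitting into the air manifold and point its tail

## Task

Screw the brass elbow fitting into the socket of the air manifold block that is held in the vice: feel for where its keys drop into their slots, then turn it clockwise until it tightens and stop with its hose tail pointing the same way as the barb on the block's side. Be gentle: neither force the fitting against the block nor screw it past the barb's direction, and leave it seated upright with the straight fitting and the mug left where they are.

Things in the scene. Friction and masses are not known exactly. Their poses are not given: they have to be found in the camera images.
- elbow_centre (a point): Brass elbow hose fitting, loose, standing upright on its foot, 66 mm tall, 0.12 to 0.24 kg. Point on its vertical axis, 42 mm above the underside of the foot, in the middle of its square body (26 x 26 mm, from 18 to 66 mm above the foot, flats facing x and y). z is up, x points along the horizontal hose tail on one side of the body. Grip the flats that face +-y.
- elbow_tail (a point): End of the elbow's hose tail (16 mm tube, ridges 20 mm): 58 mm along +x from the elbow's vertical axis, 52 mm above the foot; same axes as elbow_centre.
- elbow_foot (a point): Centre of the underside of the elbow's round shank, which is 24 mm in diameter and 18 mm long below the square body (foot edge slightly chamfered); same axes. Its lowest 8 mm is a plain pilot.
- elbow_key (a point): Outer lower edge of one of the two key lugs on the elbow's shank: this one sticks out in +x, under the tail; the other 144 degrees (2.51 rad) anticlockwise of it seen from above, so that they fit in one way only. Each is 6 mm wide, reaches 18 mm from the axis and spans 8 to 18 mm above the foot; same axes.
- mouth (a point): Centre of the top face of the aluminium manifold block (62 mm along x, 52 along y, top 106 mm above the bench), clamped in the blue vice; jaw tops 14 mm lower, at its +-y sides. z is up; x points the way of the brass barb in the block's side, the direction the elbow's tail must end in. The barb end is 77 mm out. The socket is coaxial with this point.
- bore (a point): Point 12 mm below mouth on the socket's axis, same axes. The socket is a turning brass sleeve, 45 mm outside, round bore 26.4 mm, with two slots 8.5 mm wide that match the lugs (play 0.09 rad each way). At the start the slot for the lug under the tail lies 1.3 to 2.0 rad anticlockwise (from above) of x, not measured; the sleeve's top is 6 to 8 mm above mouth.
- seat (a point): Where the centre of the sleeve's top ends up, 3 mm above mouth, same axes. Off the slots, the lugs rest on the sleeve's top with the pilot in the bore; over the slots the fitting drops 10 mm till its square body rests on the sleeve. The sleeve then turns with it and, clockwise, screws down 2.2 mm per rad. elbow_centre ends 24 mm above this point.
- barb_end (a point): End of the fixed brass hose barb in the block's side, 77 mm along x and 26 mm below mouth; same axes. Taper thread: turning the sleeve takes about 0.08 to 0.13 N m at first, rising steadily to about 0.24 N m when the tail points along x, and further beyond. It does not turn back when let go. It cannot go further than 2.2 rad anticlockwise of x.
- straight_centre (a point): Straight brass hose fitting, a bystander with the same shank, its barb pointing straight up: 89 mm tall; point on its axis 44 mm above its foot. It may stand where the elbow could have stood. Leave it alone.
- mug_centre (a point): White mug, 95 mm tall, 82 mm across, upright; point on its axis half-way up. Leave it alone.

How it is judged:
By the outcome, as a careful person would: the job done as asked, in the order asked, and still so for the second after the job is handed in, with the robot touching nothing.
It also fails if it takes over 72 s, if anything falls off the work surface, if the arm or the gripper's body presses on something with over 40 N, if the wrist force passes 120 N, or if a joint passes its speed limit or range.

## Robot

A 6-joint arm with a two-finger parallel gripper is mounted at the origin on the work surface. World frame = base frame: x ahead of the robot, y to its left, z up, the work surface at z = 0. Lengths are in mm, angles in rad, forces in N, time in s.
With the tool pointing down it reaches from about 300 to 775 mm from the base axis. Payload 14.6 kg.
Tool frame: the origin (TCP) lies on the centre line of the jaws, within the pads' length; the fingertips stand 19 mm ahead of it and the grasp point (between the pads) is the TCP (bot.tip_reach is the distance from the TCP to the fingertips, in mm); z points along the fingers, y is the line along which they close (so a half turn about z gives the same grasp; the last joint's range is limited). The gripper opens to 85 mm and grips with 20 to 120 N. Pads are 22 mm wide; open, the fingers measure 114 mm over their backs; the gripper's body (76 mm by 85 mm) begins 54 mm behind the grasp point. The pads swing forward as they close: fully open they stand 13 mm farther back than shut.
Start: joints at [-1.203, 0.3, 1.521, -0, 1.321, -0.067], TCP at [231.668, -498.818, 250.281] pointing down, gripper open.
Joint ranges: [-3.03, 3.03], [-0.79, 2.21], [0.23, 2.52], [-1.04, 4.18], [0, 3.07], [-2.55, 2.55]. Speed limits (rad/s): [2.22, 2.22, 2.57, 3.14, 3.14, 3.14].

## Interface

Orientations are given as a unit quaternion [w, x, y, z].
In Python, from rig import bot gives the robot as it stands. Calls block until the motion is done:
- bot.move_to(position, orientation): joint-space move of the TCP to a pose.
- bot.servo_line(position, attitude=None, speed=150, until_force=None): straight line of the TCP; attitude=None keeps the orientation; speed is the mean speed in mm/s. With until_force (N) it stops when the force on the tool has changed by that much, and returns True; else False.
- bot.move_joints(angles): joint-space move.
- bot.move_gripper(opening, grip_force=None): finger opening in mm; grip_force is the grip in N (None keeps the last); returns when the fingers have stopped.
- bot.dwell(seconds).
- bot.ik(position, orientation): joint angles nearest the present ones, or None.
- bot.read_state(): the state.
- bot.read_camera(name): name is "scene" or "top"; returns a dict with "image" (400x640x3 uint8, blue, green, red), "depth" (400x640 float32, mm along the optical axis (not along the pixel's ray), 0 where there is no reading), "fovy" (degrees; the focal length in pixels is half the picture's height over the tangent of half this angle, whatever the lens; pixels are square), "cx", "cy" (the principal point, pixels), "eye" and "attitude" of the camera in the world. Camera axes: x right, y down, z forward; pixel columns grow to the right and rows downward; lengths in mm; the calibration is good to about 2 mm. A picture is of the moment at which its call begins.
A pose or a line that the arm cannot do raises bot.MotionError and nothing moves.
- bot.finish_job(): hands the job in; it is judged then, once.
The state is a dict: "clock": time; "joint_positions": joint angles; "qvel": joint speeds; "effort": joint torques, N m; "ee_pos": TCP position; "tool_rot": TCP orientation; "ft_force": force on the tool from outside, world axes, zero at the start; "moment": the same for the moment, N m; "grip_width": finger opening in mm; "grip_force": force on a finger pad.
Only numpy, scipy, OpenCV 4.12 (cv2) and the standard library are available. Lean on these libraries where they do the work, as an engineer would, in place of code of your own. Each camera call takes 0.05 s, during which the arm holds its last target. There are 200 camera calls.

## Working session

There is one attempt and no reset: what is moved stays moved. The work goes in short steps, each a Python script; the robot and the scene stay as the last script left them, time stands still between calls to the robot, and variables do not carry over. Pictures are saved under pics/ and viewed, at most 10 in all, crops included, and the job is handed in when it is done.

```bash
ls; mkdir -p pics
python3 - <<'E'
from rig import bot
import cv2, numpy as np, pickle
for n in ("scene","top"):
    c=bot.read_camera(n); pickle.dump(c,open(f"pics/{n}0.pkl","wb"))
    cv2.imwrite(f"pics/{n}0.png",c["image"]); print(n,c["fovy"],c["cx"],c["cy"],c["eye"],c["attitude"])
s=bot.read_state(); print(s)
E
```

```text
pics
scene 44.01078727697801 313.62788364036425 203.70401594217532 [ 973.30053919 -326.95944934 1007.65787432] [-0.2685865   0.87008089  0.39396596 -0.12494541]
top 54.30676687494938 317.76349209090046 206.148615416021 [410.40890267  54.32513698 962.92466168] [ 0.04787853 -0.70149153  0.70912321 -0.0525504 ]
{'clock': 0.1, 'joint_positions': array([-1.20259841e+00,  3.00406182e-01,  1.52150988e+00,  8.50022482e-06,
        1.32069363e+00, -6.65991165e-02]), 'qvel': array([ 0.00060118, -0.00136162, -0.00164244,  0.00110505,  0.00117004,
       -0.00111696]), 'effort': array([ 1.89980441e-03, -5.44375098e+01, -3.62368655e+01, -5.71055591e-05,
        3.02486253e-03, -1.31131748e-05]), 'ee_pos': array([ 231.60727611, -498.65297345,  249.7870335 ]), 'tool_rot': array([-5.03365466e-04,  9.76461968e-01,  2.15689050e-01, -7.23232753e-05]), 'ft_force': array([ 0.33783256, -0.27093886, -0.02284759]), 'moment': array([ 0.01851055,  0.0241184 , -0.02031257]), 'grip_force': 0.0, 'grip_width': 85.08033389334747}
```

View pics/scene0.png

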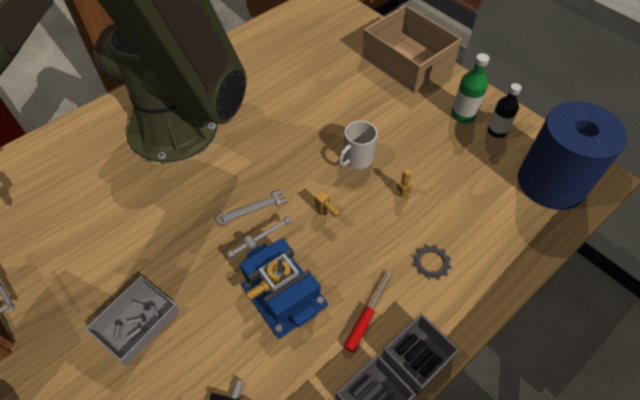

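View pics/top0.png

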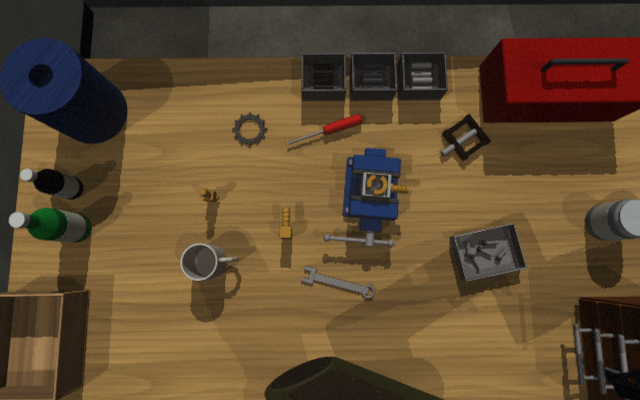

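The scene view shows the elbow at about (325,205), the straight fitting at (405,183), and the vice, block and sleeve at (280,272). In the top view the elbow body is at (286,230) with its tail running up to (286,208). The straight fitting is at (208,195), the mug at (202,262), the sleeve at (377,186) and the barb to the right at (407,189).

```bash
cat > h.py <<'E'
import cv2, numpy as np
from scipy.spatial.transform import Rotation as R
def rot(q): return R.from_quat(q,scalar_first=True)
def cloud(c):
    f=200/np.tan(np.radians(c["fovy"]/2)); v,u=np.mgrid[0:400,0:640]
    d=np.dstack([(u-c["cx"])/f,(v-c["cy"])/f,np.ones((400,640))])
    ray=rot(c["attitude"]).apply(d.reshape(-1,3)).reshape(400,640,3)
    return np.array(c["eye"])+ray*c["depth"][...,None], ray
def plane(c,uv,z):
    f=200/np.tan(np.radians(c["fovy"]/2))
    d=rot(c["attitude"]).apply([(uv[0]-c["cx"])/f,(uv[1]-c["cy"])/f,1]); e=np.array(c["eye"])
    return e+d*(z-e[2])/d[2]
def brass(c):
    h=cv2.cvtColor(c["image"],cv2.COLOR_BGR2HSV)
    return cv2.inRange(h,(12,165,90),(28,255,255))
E
python3 - <<'E'
from h import *; import pickle
for n,boxes in (("top",dict(elbow=(270,195,302,245),straight=(190,180,225,210),block=(355,165,420,210))),("scene",dict(elbow=(308,185,350,222),straight=(390,165,420,200),block=(235,245,310,305)))):
    c=pickle.load(open(f"pics/{n}0.pkl","rb")); P,_=cloud(c); m=brass(c)
    for k,(a,b,d,e) in boxes.items():
        mm=np.zeros_like(m); mm[b:e,a:d]=m[b:e,a:d]; p=P[mm>0]; p=p[p[:,2]>10]
        print(n,k,len(p),"z",np.percentile(p[:,2],[5,50,95]).round(1))
        for lo,hi in ((15,45),(45,62),(62,75),(75,92),(100,108),(109,118)):
            q=p[(p[:,2]>lo)&(p[:,2]<hi)]
            if len(q)>4: print("  ",lo,hi,len(q),q.mean(0).round(1),q.min(0).round(1),q.max(0).round(1))
c=pickle.load(open("pics/top0.pkl","rb"))
im=cv2.resize(c["image"][155:255,265:425],None,fx=5,fy=5,interpolation=cv2.INTER_CUBIC); m=cv2.resize(brass(c)[155:255,265:425],None,fx=5,fy=5,interpolation=0)
cn,_=cv2.findContours(m,0,2); cv2.drawContours(im,cn,-1,(255,0,255),1); cv2.imwrite("pics/crop1.png",im)
E
```

```text
top elbow 248 z [55.5 61.9 67.5]
   45 62 126 [514.4 123.4  58.1] [470.6 114.8  48.9] [536.6 131.7  62. ]
   62 75 121 [480.4 123.8  65.4] [467.8 112.1  62.1] [535.6 135.5  69.2]
top straight 92 z [39.5 54.7 90.4]
   15 45 41 [571.5 305.3  41. ] [561.7 294.7  15.8] [584.5 323.6  44.9]
   75 92 42 [572.5 310.2  87.8] [562.4 303.   80.1] [580.2 317.7  90.9]
top block 244 z [ 85.  110.5 113.8]
   75 92 85 [ 576.1 -140.3   87.6] [ 568.9 -159.4   82.5] [ 602.2 -105.4   91.9]
   109 118 144 [579.7 -84.6 111.9] [ 557.9 -105.1  109.1] [601.1 -62.  116.3]
scene elbow 213 z [43.1 61.3 68. ]
   15 45 12 [490.5 112.7  34. ] [489.5 110.4  20.9] [491.3 115.   43.4]
   45 62 106 [509.2 119.5  58.1] [476.5 110.4  46.2] [535.3 132.9  62. ]
   62 75 94 [487.7 120.1  65.4] [469.6 108.3  62.1] [537.9 131.2  68.9]
scene straight 151 z [18.3 45.2 89. ]
   15 45 68 [577.6 303.6  36.1] [561.5 291.2  15.5] [584.7 318.9  45. ]
   45 62 26 [576.5 303.9  50.5] [562.7 296.2  45. ] [583.7 312.8  60.6]
   62 75 16 [575.9 303.3  68.2] [571.6 299.   62.1] [579.  308.4  74.8]
   75 92 33 [574.2 306.1  85.6] [566.6 299.4  75.2] [579.7 312.1  91.4]
scene block 297 z [ 84.1  93.3 114.3]
   75 92 141 [ 577.5 -137.8   87.1] [ 565.6 -160.5   80.4] [588.4 -80.8  92. ]
   100 108 24 [582.  -91.3 104.2] [ 564.6 -106.6  100.3] [598.7 -70.4 107.6]
   109 118 107 [582.3 -88.1 112.4] [ 560.  -107.2  109.2] [601.5 -65.  116.2]
```

View pics/crop1.png

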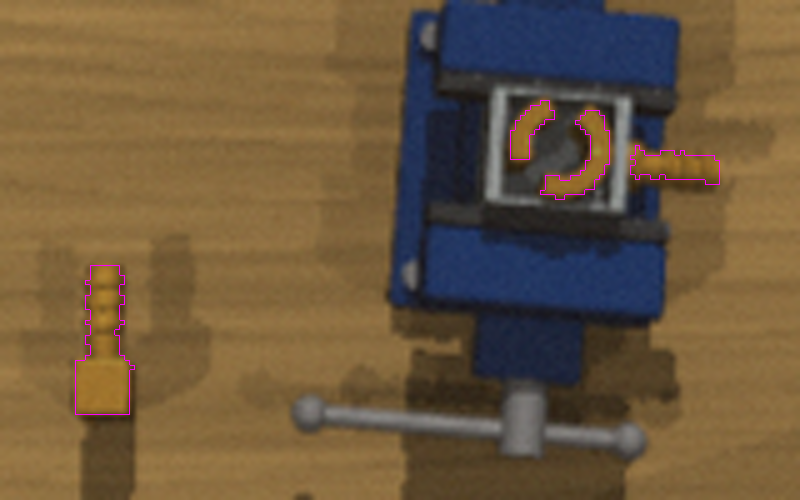

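The crop outlines the elbow's body and tail, with the body centre at crop (102,387) and the tail up the picture. The sleeve is centred near (560,148), with its slots at about (565,110) and (530,170), and the barb points right. Next I'll refine the numbers from both cameras.

```bash
cat >> h.py <<'E'
def sub(m,box):
    a,b,d,e=box; o=np.zeros_like(m); o[b:e,a:d]=m[b:e,a:d]; return o
def sleeve(c,box,z=112.8):
    P,ray=cloud(c); m=sub(brass(c),box)
    e=np.array(c["eye"]); q=(e+ray*((z-e[2])/ray[...,2])[...,None])
    m[(P[...,2]<108.5)]=0
    pts=q[m>0][:,:2]
    from scipy.optimize import least_squares
    cen=cv2.minEnclosingCircle(pts.astype(np.float32)); return np.array(cen[0]),cen[1],pts,P[m>0][:,2]
E
python3 - <<'E'
from h import *; import pickle
T=pickle.load(open("pics/top0.pkl","rb")); S=pickle.load(open("pics/scene0.pkl","rb"))
for c,b,eb,n in ((T,(355,165,395,210),(270,195,302,245),"top"),(S,(255,245,310,305),(308,185,350,222),"scene")):
    cen,r,pts,z=sleeve(c,b); print(n,"sleeve",cen,r,np.median(z))
    a=np.arctan2(*(pts-cen).T[::-1]); rr=np.hypot(*(pts-cen).T); a=a[rr>14]
    h,ed=np.histogram(a,36,(-np.pi,np.pi)); print(list(zip(ed[:-1].round(2).tolist(),h.tolist())))
    P,_=cloud(c); m=brass(c)
    bb=(385,175,420,205) if n=="top" else (235,280,275,305)
    q=P[sub(m,bb)>0]; q=q[(q[:,2]>78)&(q[:,2]<94)&(q[:,1]<-115)]
    l=cv2.fitLine(q[:,:2].astype(np.float32),cv2.DIST_HUBER,0,.01,.01).ravel(); print("barb",np.arctan2(l[1],l[0]),l[2:],q[:,1].min(),"off at y=-84: x",l[2]+l[0]/l[1]*(-84-l[3]))
    q=P[sub(m,eb)>0]; t=q[(q[:,0]>500)&(q[:,2]>50)]
    l=cv2.fitLine(t[:,:2].astype(np.float32),cv2.DIST_HUBER,0,.01,.01).ravel(); print("tail",np.arctan2(l[1],l[0]),l[2:],t[:,0].max(), "y at x=480:",l[3]+l[1]/l[0]*(480-l[2]))
    t=q[(q[:,2]>62)&(q[:,0]<497)]; print("body minArea",cv2.minAreaRect(t[:,:2].astype(np.float32)), np.median(t[:,2]))
    # grey block top
    hs=cv2.cvtColor(c["image"],cv2.COLOR_BGR2HSV); k=(np.abs(P[...,2]-106)<4)&(hs[...,1]<70)&(abs(P[...,0]-580)<60)&(abs(P[...,1]+84)<60)
    t=P[k]; print("block",len(t),cv2.minAreaRect(t[:,:2].astype(np.float32)),np.median(t[:,2]))
from rig import bot
def q(y): # tool down, tool x at yaw y
    return [0,np.cos(y/2),np.sin(y/2),0]
for y in (0,np.pi): print(bot.ik([480,122,60],q(y)), bot.ik([580,-84,150],q(y)),bot.ik([580,-84,150],q(y-.3)),bot.ik([580,-84,150],q(y-1.75)),bot.ik([580,-84,150],q(y+.3)))
E
```

```text
top sleeve [580.10272217 -83.24261475] 22.319189071655273 111.90183616587501
[(-3.14, 7), (-2.97, 4), (-2.79, 6), (-2.62, 4), (-2.44, 5), (-2.27, 6), (-2.09, 4), (-1.92, 5), (-1.75, 4), (-1.57, 7), (-1.4, 5), (-1.22, 5), (-1.05, 6), (-0.87, 5), (-0.7, 3), (-0.52, 0), (-0.35, 0), (-0.17, 0), (0.0, 0), (0.17, 5), (0.35, 5), (0.52, 5), (0.7, 5), (0.87, 6), (1.05, 5), (1.22, 6), (1.4, 7), (1.57, 4), (1.75, 4), (1.92, 0), (2.09, 0), (2.27, 0), (2.44, 0), (2.62, 3), (2.79, 5), (2.97, 4)]
barb 1.4570526 [ 575.7219  -140.02354] -159.37107436832557 off at y=-84: x 582.1219
tail -0.070551924 [518.5967   123.263405] 536.5665529173813 y at x=480: 125.991005
body minArea ((479.5644226074219, 123.7640380859375), (23.33892059326172, 23.387601852416992), 89.69280242919922) 65.46312225631368
block 181 ((580.6154174804688, -83.17931365966797), (62.25099182128906, 53.06861877441406), 84.42975616455078) 105.40091105893873
scene sleeve [581.87872314 -86.45165253] 22.187593460083008 112.38129117916458
[(-3.14, 4), (-2.97, 3), (-2.79, 4), (-2.62, 3), (-2.44, 8), (-2.27, 1), (-2.09, 1), (-1.92, 0), (-1.75, 
[... 920 characters left out ...]
0] [-2.06320104e-01  4.76166925e-01  1.52125823e+00 -4.44089210e-16
  1.14416750e+00  1.66447622e+00] None [-2.06320104e-01  4.76166925e-01  1.52125823e+00 -4.44089210e-16
  1.14416750e+00  1.06447622e+00]
[ 1.74928593e-01  4.34573259e-01  1.83812749e+00 -4.44089210e-16
  8.68891906e-01 -1.39586773e+00] [-2.06320104e-01  4.76166925e-01  1.52125823e+00 -4.44089210e-16
  1.14416750e+00 -1.77711643e+00] [-2.06320104e-01  4.76166925e-01  1.52125823e+00 -4.44089210e-16
  1.14416750e+00 -1.47711643e+00] [-2.06320104e-01  4.76166925e-01  1.52125823e+00 -4.44089210e-16
  1.14416750e+00 -2.71164307e-02] [-2.06320104e-01  4.76166925e-01  1.52125823e+00 -4.44089210e-16
  1.14416750e+00 -2.07711643e+00]
```

```bash
cat >> h.py <<'E'
def qd(y):  # tool down; elbow tail yaw y (tool x opposite to tail: wrist range)
    y=y+np.pi; return [0,np.cos(y/2),np.sin(y/2),0]
def st(bot):
    s=bot.read_state(); return "t %.2f p %s F %s M %s w %.2f g %.1f"%(s["clock"],s["ee_pos"].round(2),s["ft_force"].round(2),s["moment"].round(3),s["grip_width"],s["grip_force"])
def yaw(bot):
    v=rot(bot.read_state()["tool_rot"]).apply([-1,0,0]); return np.arctan2(v[1],v[0])
E
python3 - <<'E'
from h import *; from rig import bot; import pickle
Y=-0.04
bot.move_to([480.9,121.8,140],qd(Y)); print(st(bot))
bot.servo_line([480.9,121.8,43],speed=120); print(st(bot))
bot.move_gripper(35,60); bot.move_gripper(20,60); print(st(bot),yaw(bot))
bot.servo_line([480.9,121.8,170],speed=120); print(st(bot))
bot.move_to([581,-84.8,175],qd(-0.2)); bot.dwell(.2); print(st(bot),yaw(bot))
for n in ("scene","top"):
    c=bot.read_camera(n); pickle.dump(c,open(f"pics/{n}1.pkl","wb"))
    u,v=(275,255) if n=="scene" else (377,190)
    cr=c["image"][v-50:v+50,u-65:u+65]; cv2.imwrite(f"pics/{n}1.png",cv2.resize(cr,None,fx=5,fy=5,interpolation=cv2.INTER_CUBIC))
a,b=cv2.imread("pics/scene1.png"),cv2.imread("pics/top1.png"); cv2.imwrite("pics/both1.png",cv2.resize(np.hstack([a,b]),None,fx=.61,fy=.61))
E
```

```text
t 2.51 p [481.16 121.22 140.13] F [ 0.52  0.64 -0.4 ] M [0.023 0.043 0.02 ] w 85.33 g 0.0
t 3.47 p [481.3  121.83  43.63] F [ 0.02 -0.15  1.4 ] M [ 0.006  0.02  -0.003] w 85.53 g 0.0
t 4.24 p [480.97 121.81  43.14] F [ 0.27 -0.14  3.27] M [-0.059  0.138 -0.041] w 25.59 g 58.9 -0.039969243982502
t 5.45 p [480.58 121.75 169.26] F [-0.8  -0.02 -2.35] M [ 0.081  0.045 -0.029] w 24.96 g 58.9
t 6.57 p [580.93 -83.48 175.22] F [ 0.29 -0.23 -1.75] M [-0.01   0.021 -0.029] w 25.27 g 58.9 -0.1981015416773816
```

View pics/both1.png

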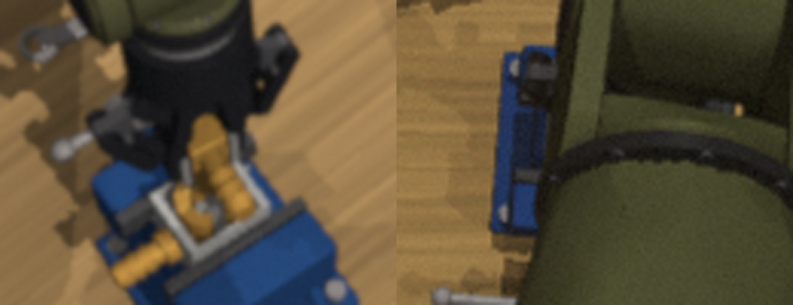

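The grasp looks good: the elbow hangs upright over the sleeve with its tail out to the right. Next I lower it gently and feel.

Run:
```python
from h import *; from rig import bot
x,y=581,-84.8
bot.servo_line([x,y,160],speed=60); bot.dwell(.1); print(st(bot))
for dx,dy in ((0,0),(0,1.5),(0,-1.5),(1.5,0),(-1.5,0)):
    if dx or dy: bot.servo_line([x+dx,y+dy,160],speed=20)
    h=bot.servo_line([x+dx,y+dy,139.5],speed=15,until_force=5); print(dx,dy,h,st(bot))
    if bot.read_state()["ee_pos"][2]<152.5: break
    bot.servo_line([x+dx,y+dy,160],speed=30)
```

```text
t 7.17 p [581.08 -84.85 160.07] F [-1.07  0.58 -2.27] M [ 0.026 -0.009  0.017] w 25.00 g 58.9
0 0 False t 8.68 p [581.02 -84.81 139.58] F [ 0.12 -0.75 -1.62] M [ 0.052 -0.017  0.011] w 25.17 g 58.9
```

Run:
```python
from h import *; from rig import bot
x,y=581,-84.8
h=bot.servo_line([x,y,134],speed=8,until_force=4); print(h,st(bot))
z=bot.read_state()["ee_pos"][2]; zs=np.mean([bot.read_state()["ee_pos"][2] for _ in range(5)]); print(z,zs)
bot.dwell(.1); print(st(bot))
for w in (-.3,-.4):
    bot.servo_line([x,y,zs],qd(w),speed=20) ; bot.dwell(.3); print(w,yaw(bot),st(bot))
```

```text
True t 9.09 p [581.06 -84.84 137.45] F [-0.31  0.49  4.42] M [-0.005  0.149 -0.009] w 25.43 g 59.9
137.4481782658787 137.4481782658787
t 9.19 p [581.07 -84.84 137.46] F [-1.24  0.56  5.16] M [ 0.048  0.183 -0.002] w 25.20 g 59.9
-0.3 -0.2988416010905537 t 9.74 p [581.16 -84.66 137.54] F [ 3.21  3.54 -0.26] M [ 0.679 -0.564  0.109] w 25.48 g 59.8
-0.4 -0.3991298810782149 t 10.29 p [581.22 -84.5  137.43] F [ 4.98  5.05 -1.43] M [ 0.946 -0.842  0.087] w 25.16 g 59.6
```

The keys dropped in, the sleeve now turns with the elbow at about 0.1 N m, and the socket pushes the tool gently to +x+y. I'll turn in steps, easing the side forces and following the thread down.

```bash
cat > turn.py <<'E'
import sys; from h import *; from rig import bot
x,y,z,w,end=map(float,sys.argv[1:6])
def F(): 
    r=[]
    for _ in range(4): bot.dwell(.02); s=bot.read_state(); r.append(np.r_[s["ft_force"],s["moment"][2]])
    return np.mean(r,0)
while True:
    f=F(); print("w %.3f"%w,f.round(3),"%.2f %.2f %.2f t %.1f"%(x,y,z,bot.read_state()["clock"]))
    if np.abs(f[:3]).max()>20 or f[3]>.4: break
    x+=np.clip(f[0]/30,-.3,.3); y+=np.clip(f[1]/30,-.3,.3)
    if w<=end+1e-6: break
    d=min(.12,w-end); w-=d; z-=2.2*d-np.clip((f[2]-1)/40,-.15,.15)
    bot.servo_line([x,y,z],qd(w),speed=15); 
bot.servo_line([x,y,z],qd(w),speed=15); print(yaw(bot),F(),x,y,z,st(bot))
E
python3 turn.py 581 -84.8 137.3 -.4 -1.48
```

```text
w -0.400 [ 4.374  5.376 -0.738  0.093] 581.00 -84.80 137.30 t 10.4
w -0.520 [2.99  4.772 0.555 0.065] 581.15 -84.62 136.99 t 10.7
w -0.640 [3.009 4.136 1.115 0.066] 581.25 -84.46 136.72 t 11.0
w -0.760 [2.679 3.331 2.186 0.065] 581.35 -84.32 136.46 t 11.4
w -0.880 [2.513 2.238 2.454 0.041] 581.44 -84.21 136.22 t 11.7
w -1.000 [1.876 1.232 3.201 0.017] 581.52 -84.14 135.99 t 12.0
w -1.120 [1.372 0.288 2.976 0.055] 581.58 -84.10 135.79 t 12.4
w -1.240 [ 1.13  -0.067  2.251  0.055] 581.63 -84.09 135.57 t 12.7
w -1.360 [ 0.08  -0.677  2.194  0.042] 581.66 -84.09 135.34 t 13.0
w -1.480 [-0.13  -0.427  2.05   0.068] 581.67 -84.11 135.10 t 13.4
-1.478584823054554 [-0.28677659 -0.85084878  1.63644327  0.09764335] 581.6630684748072 -84.12655291345143 135.10385882736125 t 13.68 p [581.59 -84.13 135.02] F [-0.85 -1.09  1.66] M [-0.234  0.096  0.117] w 25.03 g 60.1
```

Run:
```python
from h import *; from rig import bot; import pickle
c=bot.read_camera("scene"); pickle.dump(c,open("pics/scene2.pkl","wb"))
cr=c["image"][215:315,215:345]; cv2.imwrite("pics/s2.png",cv2.resize(cr,None,fx=6,fy=6,interpolation=cv2.INTER_CUBIC)[:600,:780])
P,_=cloud(c); q=P[sub(brass(c),(215,215,345,315))>0]
for lo,hi in ((75,92),(120,160)):
    t=q[(q[:,2]>lo)&(q[:,2]<hi)&(q[:,1]<-100)]; print(len(t),t.mean(0),t.min(0),t.max(0))
    l=cv2.fitLine(t[:,:2].astype(np.float32),cv2.DIST_HUBER,0,.01,.01).ravel(); print(np.arctan2(l[1],l[0])-np.pi,l)
```

```text
130 [ 578.1687675  -139.00585642   86.86029031] [ 570.57743143 -160.8710909    80.18819808] [ 586.842355   -117.8742836    91.86173899]
-1.707627 [ 1.3640407e-01  9.9065328e-01  5.7816797e+02 -1.3950769e+02]
142 [ 586.93161114 -122.02702537  149.98602364] [ 579.2344896  -141.83662635  138.6567759 ] [ 593.27384465 -100.18192952  156.3862697 ]
-4.6406026 [ 7.1724840e-02 -9.9742448e-01  5.8725507e+02 -1.2143117e+02]
```

View pics/s2.png

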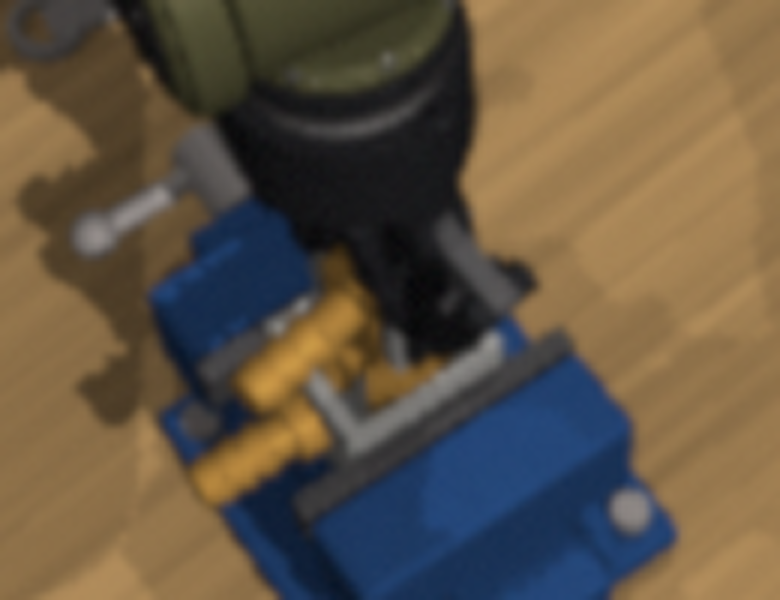

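The tail (tip about (240,385)) is close to parallel with the barb (tip about (205,485)). Its measured yaw is −1.50 against a tool yaw of −1.48, so it hasn't slipped. The like-for-like remainder is about 0.2 rad.

```bash
python3 turn.py 581.66 -84.13 135.1 -1.48 -1.64
cat > cmp.py <<'E'
from h import *; from rig import bot
def go():
    for k in range(2):
        c=bot.read_camera("scene"); P,_=cloud(c); q=P[sub(brass(c),(215,215,345,315))>0]; r=[]
        for lo,hi in ((80,92),(138,160)):
            t=q[(q[:,2]>lo)&(q[:,2]<hi)&(q[:,1]<-108)]
            l=cv2.fitLine(t[:,:2].astype(np.float32),cv2.DIST_HUBER,0,.01,.01).ravel(); r.append(np.arctan(l[1]/l[0])%np.pi-np.pi); r.append(l[2]+l[0]/l[1]*(-84.1-l[3]))
        # outline rays on axis plane: axis line through minAreaRect of the outline
        e=np.array(c["eye"]); m=sub(brass(c),(215,215,345,315)); _,ray=cloud(c); 
        for lo,hi,z in ((80,92,80),(138,160,None)):
            k=(m>0)&(P[...,2]>lo)&(P[...,2]<hi)&(P[...,1]<-112); zz=z or bot.read_state()["ee_pos"][2]-1+10
            w=(e+ray*((zz-e[2])/ray[...,2])[...,None])[k][:,:2]
            l=cv2.fitLine(w.astype(np.float32),cv2.DIST_L2,0,.01,.01).ravel(); r.append(np.arctan(l[1]/l[0])%np.pi-np.pi)
        print("barb %.3f x %.1f tail %.3f x %.1f | ray barb %.3f tail %.3f"%tuple(r), c["depth"].shape[0])
go()
E
python3 cmp.py
```

```text
w -1.480 [-0.941 -1.526  1.305  0.124] 581.66 -84.13 135.10 t 13.8
w -1.600 [-0.888 -1.188  0.75   0.047] 581.63 -84.18 134.84 t 14.1
w -1.640 [-0.374 -0.33   0.591  0.156] 581.60 -84.22 134.75 t 14.4
-1.639336331613625 [-0.76985012  0.41151391  0.94427675  0.18151043] 581.5865490581433 -84.231474020406 134.74937818999004 t 14.76 p [581.58 -84.19 134.71] F [-0.62  0.82  0.96] M [-0.07  -0.003  0.216] w 25.41 g 60.0
barb -1.693 x 584.9 tail -1.626 x 583.2 | ray barb -1.675 tail -1.613 400
barb -1.698 x 585.3 tail -1.619 x 582.7 | ray barb -1.684 tail -1.608 400
```

```bash
python3 turn.py 581.58 -84.23 134.75 -1.64 -1.68
python3 - <<'E'
from h import *; from rig import bot
bot.dwell(.3)
p=bot.read_state()["ee_pos"]
# settle: gentle press to be sure body rests on sleeve
h=bot.servo_line([581.58,-84.23,133.2],speed=5,until_force=4); print(h,yaw(bot),st(bot))
import cmp
E
```

```text
w -1.640 [-0.442  0.162  0.71   0.156] 581.58 -84.23 134.75 t 14.9
w -1.680 [-0.171  0.037  0.308  0.161] 581.57 -84.22 134.65 t 15.2
-1.6796523149995006 [-0.13126393  0.09237386 -0.18470014  0.18057695] 581.5595459608214 -84.2233496504487 134.65476234179135 t 15.56 p [581.55 -84.24 134.65] F [-0.5   0.77 -0.12] M [-0.062  0.001  0.187] w 25.34 g 59.9
True -1.679834916352376 t 16.07 p [581.58 -84.24 134.54] F [-1.01  0.1   4.96] M [0.007 0.138 0.238] w 25.58 g 60.7
barb -1.660 x 583.1 tail -1.704 x 585.1 | ray barb -1.656 tail -1.650 400
barb -1.697 x 585.7 tail -1.701 x 584.9 | ray barb -1.695 tail -1.647 400
```

Run:
```python
from h import *; from rig import bot; import pickle
bot.servo_line([581.58,-84.23,134.62],speed=5)
bot.move_gripper(50); print(st(bot))
bot.servo_line([581.58,-84.23,230],speed=80); print(st(bot))
bot.move_to([400,-330,300],qd(-1.7)); bot.dwell(.3); print(st(bot))
T=bot.read_camera("top"); S=bot.read_camera("scene")
for n,c,b in (("top",T,(355,150,430,215)),("scene",S,(215,215,345,315))):
    P,ray=cloud(c); m=sub(brass(c),b)
    for lo,hi in ((80,92),(138,160)):
        t=P[(m>0)&(P[...,2]>lo)&(P[...,2]<hi)&(P[...,1]<-106)]
        l=cv2.fitLine(t[:,:2].astype(np.float32),cv2.DIST_HUBER,0,.01,.01).ravel(); print(n,lo,len(t),np.arctan(l[1]/l[0])%np.pi-np.pi,l[2]+l[0]/l[1]*(-84.1-l[3]),t[:,1].min(),t.mean(0))
    t=P[(m>0)&(P[...,2]>153)&(P[...,1]>-100)]; print("body top",len(t),t.mean(0))
a=cv2.resize(T["image"][145:225,330:430],None,fx=4,fy=4,interpolation=2); b=cv2.resize(S["image"][225:305,225:325],None,fx=4,fy=4,interpolation=2)
cv2.imwrite("pics/end.png",np.hstack([a,b]))
```

```text
t 16.82 p [581.53 -84.22 134.51] F [-0.13 -0.23 -0.2 ] M [-0.007  0.006 -0.024] w 50.12 g 0.0
t 18.16 p [581.42 -84.2  229.38] F [ 0.14 -0.23 -0.53] M [-0.021 -0.049  0.009] w 50.10 g 0.0
t 19.65 p [ 400.42 -329.59  299.83] F [-0.92 -0.24  0.13] M [ 0.015 -0.042  0.008] w 50.27 g 0.0
top 80 64 -1.6283996 577.8554 -159.55032415896562 [ 574.70890356 -142.84684695   87.57427873]
top 138 90 -1.6082537 580.17 -139.82645837978893 [ 578.23663195 -123.14264152  150.22073105]
body top 132 [580.75765779 -82.81781017 156.91519122]
scene 80 145 -1.7010701 585.6095 -160.88739168215926 [ 577.90696064 -138.7122376    87.03479333]
scene 138 133 -1.6704887 584.7766 -142.0061951325914 [ 580.36245915 -124.30705264  149.89571912]
body top 129 [583.08072814 -86.85280342 157.38576062]
```

View pics/end.png

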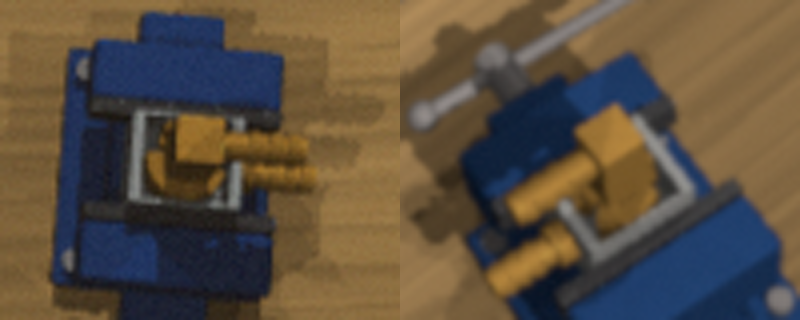

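The elbow stands upright with its top at z≈157 mm (157 expected). In both views the tail is parallel to the barb within about 0.03 rad. The arm is clear of everything.

```bash
python3 -c "
from rig import bot
print(bot.finish_job())"
```

```text
the job is handed in; nothing more can be done
None
```

I screwed the elbow into the manifold, seated it upright with its tail within about 0.03 rad of the barb's direction, and handed the job in at about 20 s; I did not go near the straight fitting or the mug.

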